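# Pry open the packing case, pack the card boxes, shut and clamp it

### The arm

A 6-joint arm with a two-finger parallel gripper is mounted at the origin on a cart in front of the work surface, level with it; the furniture and walls round the work are solid. World frame = base frame: x ahead of the robot, y to its left, z up, the work surface at z = 0. Lengths are in m, angles in rad, forces in N, time in s.
With the tool pointing down it reaches from about 0.3 to 0.775 m from the base axis. Payload 14.6 kg.
Tool frame: the origin (TCP) lies at the very end of the fingers, on their centre line; the grasp point (between the pads) lies 19 mm behind it; z points along the fingers, y is the line along which they close (so a half turn about z gives the same grasp; the last joint's range is limited). The gripper opens to 94 mm and grips with 3 to 60 N. Pads are 16 mm wide; open, the fingers measure 119 mm over their backs; the gripper's body (75 mm by 177 mm) begins 78 mm behind the grasp point.
Start: joints at [-1.321, 0.3, 1.521, -0, 1.321, -0.067], TCP at [0.171, -0.523, 0.205] pointing down, gripper open.
Joint ranges: [-3.03, 3.03], [-0.79, 2.21], [0.23, 2.52], [-1.04, 4.18], [0, 3.07], [-2.55, 2.55]. Speed limits (rad/s): [2.22, 2.22, 2.57, 3.14, 3.14, 3.14].

### API

Orientations are given as [roll, pitch, yaw] about the fixed x, y, z axes, in that order (R = Rz(yaw) Ry(pitch) Rx(roll)).
In Python, from station import ctrl gives the robot as it stands.
- The arm moves only by the shell command python3 -m pendant 'ROWS' [OPENING] [FORCE]. ROWS is JSON, a list of rows, each a list of 2 entries, a list of its own where there are three numbers: the shift along the world's x, y, z in cm, then the turn about the world's z in rad. A call has 1 to 20 rows; each row shifts and turns the commanded pose from where the row before left it; what a row does not reach is not made up. A row lasts 1/12 s, in which the tool goes at most 41.7 mm and 7.16 degrees, less where a joint would pass 70% of its speed; a pose out of reach is approached as far as the arm can. A call is refused whole if a number of a shift passes 4.17 or a number of a turn 0.125, either way. A call with a gripper value outside its range is refused whole. OPENING is the opening, from 0 (shut) to 1 (fully open), set as the call begins (- or left out, the last holds). The fingers move at their own pace and stop on an object; FORCE is the grip in N (left out, the last holds). Time passes only in rows, so rows that do not move let the fingers close. It gives the time, the measured TCP pose, the force, the opening and the grip force at its end, in the units of the state.
- ctrl.get_obs(): the state, without advancing time (a new reading comes with each control period).
- ctrl.camera(name): name is "scene" or "top"; returns a dict with "color" (384x512x3 uint8, red, green, blue), "intrinsics" (3x3 intrinsics, pixels), "camera_from_world" (4x4, takes a point from world to camera coordinates). Camera axes: x right, y down, z forward; pixel columns grow to the right and rows downward; lengths in m; the calibration is good to about 2 mm. A picture is of the moment at which its call begins. There is no depth.
- ctrl.hand_in(): hands the job in; it is judged then, once.
The state is a dict: "time_s": time; "qpos": joint angles; "joint_vel": joint speeds; "tau": joint torques, N m; "ee_pos": TCP position; "eef_rot": TCP orientation; "force": force on the tool from outside, world axes, zero at the start; "moment": the same for the moment, N m; "grip_width": finger opening in m; "grip_force": force on a finger pad.
Only numpy, scipy, OpenCV 4.12 (cv2) and the standard library are available. Lean on these libraries where they do the work, as an engineer would, in place of code of your own. Each camera call takes 0.05 s, during which the arm holds its last target. There are 200 camera calls.

### The job

Lever the lid of the grey packing case up with the flat opener, its blade in the notch under the lid, and swing the lid right back. Then lay every lidded card box from the table the right way up, flat on the floor of the case, one to a bay, lower the lid fully shut, and only then swing the clamp down onto it. The opener must end lying wholly on its rubber mat; leave the pot, cup, tray and tweezers where they are.

Things in the scene. Friction and masses are not known exactly. Their poses are not given: they have to be found in the camera images.
- case: grey case, fixed. Origin: centre of its underside; x from front to hinge side, z up. 190 (x) x 236 (y) mm outside, rim z 56, inner floor z 6, inside x -87..87, y -110..110, split into 2 x 2 bays by 4 mm dividers on x = 0 and y = 0, top at z 26. The front (x -95) looks to the robot's right. Pry notch in the 8 mm front wall, under the lid: y 10..70, z 44..56. A bay takes one box, long side along x
- lid (a joint): hinge of the lid (flat plate 190x236x8 mm, no handle, 130 g) along the rim at x = +95 mm of the case. 0 = shut, grows as the front edge rises, stop at 1.75 rad (just past upright). Stiff (0.18 N m), so it stays at any angle
- lid_hinge (a point): middle of the lid's hinge line, at (95, 0, 56) mm of the case; its frame turns with the lid: the lid's underside is its z = 0 and runs from x = 0 to -190 mm, the outer face is at z = 8 mm
- lid_pry (a point): on the lower front edge of the lid (flush with the front wall), above the middle of the notch; (-95, 40, 56) mm of the case when shut. Turns with the lid
- clamp (a joint): hinge of the swing clamp on the case's front wall. 0 = down flat on the shut lid, grows as it swings up and outwards (1.57 = upright, stop 2.1 rad leaning out). Starts open. Stiff (0.04 N m), stays at any angle, pushed with a fingertip
- clamp_hinge (a point): hinge axis of the clamp at (-107, -60, 70) mm of the case, axis along the case's y. The arm is a bar 18 mm wide and 8 mm thick that reaches 76 mm from this axis (towards case +x when down), with a black pad 22 mm wide from 52 to 76 mm
- opener: flat case opener, 200 mm long, 90 g, at the start lying on its mat: wooden handle 100x18x22 mm (x, y, z) from x = -100 to 0, flat steel blade 22 mm wide, 3 mm thick, from x = 0 to 100 mm, centred 11 mm above the underside. Origin: underside, where the handle meets the blade; x towards the blade's tip, z up
- opener_tip (a point): tip of the blade, (100, 0, 11) mm of the opener
- opener_butt (a point): end of the handle, (-100, 0, 11) mm of the opener
- mat: black rubber tool mat, fixed, 270x110x10 mm (x, y, z). Origin: centre of its underside
- box_a: lidded card box 50x70x27 mm (x, y, z), closed, 40 g, to be packed; may be absent. Origin: centre of its underside, z up, y along its length. Grasp across the short side
- box_b: lidded card box 50x70x27 mm (x, y, z), closed, 40 g, to be packed; may be absent. Origin: centre of its underside, z up, y along its length. Grasp across the short side
- box_c: lidded card box 45x62x31 mm (x, y, z), closed, 40 g, to be packed; may be absent. Origin: centre of its underside, z up, y along its length. Grasp across the short side
- box_d: lidded card box 45x62x31 mm (x, y, z), closed, 40 g, to be packed; may be absent. Origin: centre of its underside, z up, y along its length. Grasp across the short side
- pot: bystander, leave alone: white screw pot, 45 mm across, 38 mm tall, standing on the table. Origin: centre of its underside
- cup: bystander, leave alone: white parts cup, 62 mm across, 23 mm tall, standing on the table. Origin: centre of its underside
- tray: bystander, leave alone: grey findings tray, 62x85x18 mm, standing on the table. Origin: centre of its underside
- tweezers: bystander, leave alone: black tweezers, 14x118x10 mm, standing on the table. Origin: centre of its underside
Things that resemble listed ones, but are neither listed nor needed, are in the scene too. What is shaped like the box_c but green or orange is not meant.

How it is judged:
On the way, in this order (a step that is already met when the one before it is completed fails the run):
1. the opener's blade, put into the notch, has levered the lid up (0.15 rad or more, blade under the lid, fingers off it) (value of joint lid above 0.15 rad and distance between opener_tip and lid_pry below 0.07 m and contact force between opener and case above 0.2 N and contact force between the fingers and case below 0.3 N), for 0.1 s.
2. the lid is swung right back (1.4 rad or more) (value of joint lid above 1.4 rad), for 0.2 s.
3. every card box lies flat on the floor of the case, in a bay, let go (x of box_a in the frame of case between -0.087 and 0.087 m and y of box_a in the frame of case between -0.11 and 0.11 m and z of each of box_a, box_b, box_c, box_d in the frame of case below 0.014 m and angle between each of box_a, box_b, box_c, box_d's own z axis and vertical below 0.2 rad and x of box_b in the frame of case between -0.087 and 0.087 m and y of box_b in the frame of case between -0.11 and 0.11 m and x of box_c in the frame of case between -0.087 and 0.087 m and y of box_c in the frame of case between -0.11 and 0.11 m and x of box_d in the frame of case between -0.087 and 0.087 m and y of box_d in the frame of case between -0.11 and 0.11 m and contact force between the fingers and box_a below 0.2 N and contact force between the fingers and box_b below 0.2 N and contact force between the fingers and box_c below 0.2 N and contact force between the fingers and box_d below 0.2 N), for 0.3 s.
4. the lid is shut on them (under 0.04 rad) (value of joint lid below 0.04 rad), for 0.2 s.
5. the clamp is down on the lid (under 0.15 rad) (value of joint clamp below 0.15 rad), for 0.2 s.
At the end, for the whole second after the job is handed in: Every card box present lies upright (within 0.2 rad) on the inner floor of the case (underside less than 8 mm above it), the lid is shut (under 0.04 rad), the clamp is down (under 0.15 rad), and the opener lies still with tip and butt over its mat (3 mm over the edge allowed) (x of box_a in the frame of case between -0.087 and 0.087 m and y of box_a in the frame of case between -0.11 and 0.11 m and z of each of box_a, box_b, box_c, box_d in the frame of case below 0.014 m and angle between each of box_a, box_b, box_c, box_d's own z axis and vertical below 0.2 rad and x of box_b in the frame of case between -0.087 and 0.087 m and y of box_b in the frame of case between -0.11 and 0.11 m and x of box_c in the frame of case between -0.087 and 0.087 m and y of box_c in the frame of case between -0.11 and 0.11 m and x of box_d in the frame of case between -0.087 and 0.087 m and y of box_d in the frame of case between -0.11 and 0.11 m and x of opener_tip in the frame of mat between -0.138 and 0.138 m and y of opener_tip in the frame of mat between -0.058 and 0.058 m and height (world z) of each of opener_tip, opener_butt below 0.04 m and x of opener_butt in the frame of mat between -0.138 and 0.138 m and y of opener_butt in the frame of mat between -0.058 and 0.058 m and value of joint lid below 0.04 rad and value of joint clamp below 0.15 rad and linear speed of opener below 0.02 m/s); the robot touches nothing.
It fails at once if the pot is shoved more than 5 cm (distance of pot from where it was at the start of the episode above 0.05 m).
It fails at once if the cup is shoved more than 5 cm (distance of cup from where it was at the start of the episode above 0.05 m).
It fails at once if the tray is shoved more than 5 cm (distance of tray from where it was at the start of the episode above 0.05 m).
It fails at once if the tweezers is shoved more than 5 cm (distance of tweezers from where it was at the start of the episode above 0.05 m).
Of box_a, box_b, box_c, box_d only 2 to 4 are there at a start; the rules pass over those that are not, and their reading is None.
At some moment in a run one of box_a, box_b, box_c, box_d, opener may be knocked a few centimetres aside while the robot is not near it.
It also fails if it takes over 210 s, if anything falls off the work surface, if the arm or the gripper's body presses on something with over 40 N, if the wrist force passes 120 N, or if a joint passes its speed limit or range.

## Working session

There is one attempt and no reset: what is moved stays moved. The work goes in short steps, Python scripts to look and compute and a shell command to move; the robot and the scene stay as the last step left them, time stands still between calls to the robot, and variables do not carry over. Pictures are saved under pics/ and viewed, at most 14 in all, crops included, and the job is handed in when it is done.

```bash
mkdir -p pics; ls; python3 - <<'E'
from station import ctrl
import cv2
o=ctrl.get_obs();print(o)
for n in("scene","top"):
    c=ctrl.camera(n);cv2.imwrite(f"pics/{n}0.png",cv2.resize(c["color"][:,:,::-1],(800,600),interpolation=cv2.INTER_CUBIC));print(c["intrinsics"],c["camera_from_world"])
E
```

```text
pics
{'time_s': 0.0, 'qpos': array([-1.32061195e+00,  3.00467290e-01,  1.52162715e+00, -3.11968857e-05,
        1.32066873e+00, -6.66083633e-02]), 'joint_vel': array([-0.00070677,  0.00117709,  0.00164659,  0.00032516, -0.00146343,
       -0.00120249]), 'tau': array([-4.21902223e-03, -5.31807446e+01, -3.52741277e+01,  7.06428546e-02,
        2.44482147e-02, -1.15730440e-04]), 'ee_pos': array([ 0.17125319, -0.52236996,  0.20486892]), 'eef_rot': array([-3.14042272e+00, -4.77589097e-05,  3.16800451e-01]), 'force': array([ 0.8539909 , -0.04738596,  0.70429761]), 'moment': array([0.00447838, 0.02607644, 0.01814193]), 'grip_force': 0.0, 'grip_width': 0.09427616613356221}
[[367.10047296   0.         252.09559759]
 [  0.         367.10047296 194.25901932]
 [  0.           0.           1.        ]] [[-8.85476380e-01 -4.64684172e-01  4.47411562e-04  4.89021620e-01]
 [-3.53665293e-01  6.73299799e-01 -6.49298268e-01  2.74950654e-01]
 [ 3.01417386e-01 -5.75096514e-01 -7.60533733e-01  9.99996808e-01]
 [ 0.00000000e+00  0.00000000e+00  0.00000000e+00  1.00000000e+00]]
[[436.57949328   0.         254.01089071]
 [  0.         436.57949328 195.32877882]
 [  0.           0.           1.        ]] [[ 0.02794944 -0.9996078  -0.00175572 -0.02380367]
 [-0.99168842 -0.02750725 -0.1256878   0.57367136]
 [ 0.12559021  0.00525403 -0.99206829  1.58716603]
 [ 0.          0.          0.          1.        ]]
```

View pics/scene0.png

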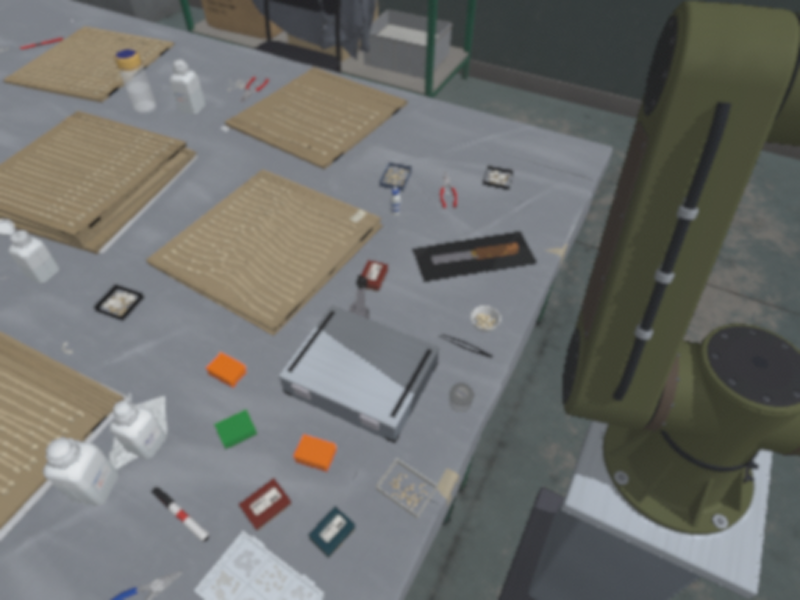

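View pics/top0.png

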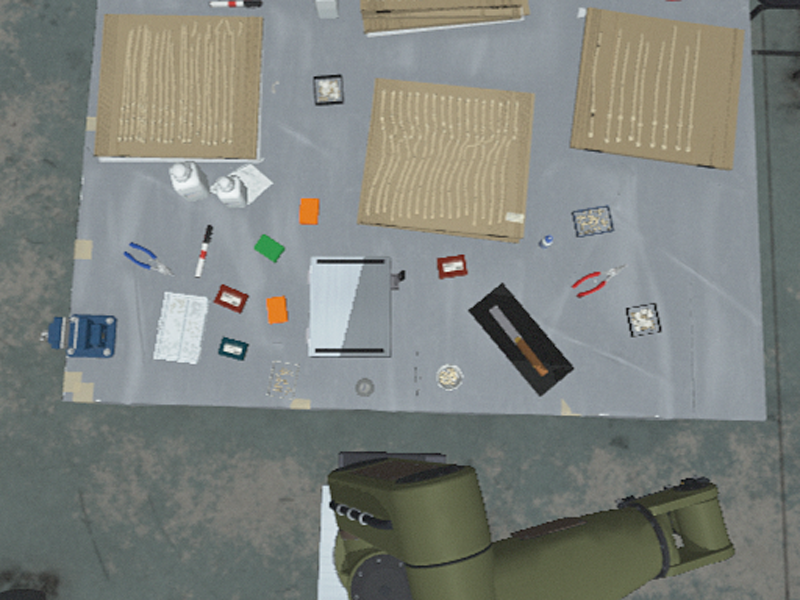

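The scene view shows the case at (360,370), the mat with the opener at (475,255), red boxes at (265,503) and (373,273), and a teal box at (332,530). In the top view these are the case at (350,306), the mat at (520,340), red boxes at (232,298) and (452,266), and teal at (233,348). The orange and green blocks at (310,211), (277,310) and (269,248) are decoys, and so are the dark open bead trays. I'll check this in an enlarged crop and measure.

```bash
cat > h.py <<'E'
from station import ctrl
import cv2,numpy as np
def cam(n):
    c=ctrl.camera(n);return c["color"][:,:,::-1].copy(),c["intrinsics"],c["camera_from_world"]
def onplane(px,K,T,z):
    px=np.atleast_2d(px).astype(float);R,t=T[:3,:3],T[:3,3];o=-R.T@t
    d=np.c_[px,np.ones(len(px))]@np.linalg.inv(K).T@R
    return o+d*((z-o[2])/d[:,2])[:,None]
def proj(p,K,T):
    q=np.atleast_2d(p)@T[:3,:3].T+T[:3,3];q=q@K.T;return q[:,:2]/q[:,2:]
def rects(mask,K,T,z,amin=60):
    cs,_=cv2.findContours(mask.astype(np.uint8),cv2.RETR_EXTERNAL,cv2.CHAIN_APPROX_NONE);out=[]
    for c in cs:
        if cv2.contourArea(c)<amin: continue
        w=onplane(c[:,0,:],K,T,z)[:,:2].astype(np.float32)*1000
        r=cv2.minAreaRect(w);b=cv2.boxPoints(r);e=b[1]-b[0];f=b[2]-b[1]
        l=e if np.hypot(*e)>np.hypot(*f) else f
        out.append((c[:,0,:].mean(0).round(),np.round(r[0]),np.round(sorted(r[1])),round(float(np.arctan2(l[1],l[0]))%np.pi,3)))
    return out
def hsv(i):return cv2.cvtColor(i,cv2.COLOR_BGR2HSV)
E
python3 - <<'E'
from h import *
i,K,T=cam("top");h=hsv(i);H,S,V=[h[...,k].astype(int) for k in range(3)]
roi=np.zeros(H.shape,bool);roi[120:262,100:440]=1
red=((H<6)|(H>170))&(S>110)&(V<170)&roi
teal=(H>80)&(H<105)&(S>100)&(V<120)&roi
for n,m,z in(("red",red,.027),("teal",teal,.031),("mat",(V<50)&roi,.01),("wood",(H>8)&(H<20)&(S>120)&(V>70)&roi,.03)):
    for r in rects(m,K,T,z,25):print(n,*r)
a=np.hstack([cv2.resize(i[y-25:y+25,x-33:x+33],(400,300),interpolation=cv2.INTER_NEAREST) for x,y in((148,205),(289,170))])
b=np.hstack([cv2.resize(i[y-50:y+50,x-66:x+66],(400,300),interpolation=cv2.INTER_NEAREST) for x,y in((224,196),(333,217))])
cv2.imwrite("pics/crop1.png",np.vstack([a,b]))
E
```

```text
red [147. 191.] [582. 392.] [47. 68.] 1.194
red [289. 170.] [ 675. -136.] [48. 66.] 1.743
teal [149. 223.] [462. 379.] [40. 62.] 1.355
mat [333. 217.] [ 506. -306.] [105. 264.] 0.709
wood [340. 228.] [ 461. -329.] [19. 96.] 0.687
wood [177. 198.] [557. 279.] [44. 63.] 0.171
wood [198. 135.] [800. 213.] [42. 63.] 0.043
```

View pics/crop1.png

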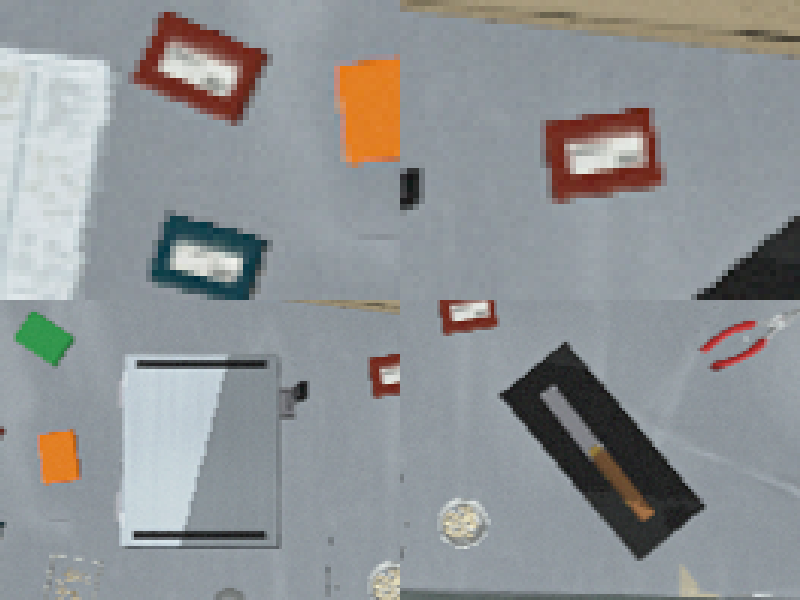

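The crop confirms it: two labelled red boxes (a and b) at top px (147,191) and (289,170), and one labelled teal box (c) at (149,223), all the right way up. The decoys have no label. The opener's blade tip is near (315,197). Next I'll get the case and opener poses.

```bash
python3 - <<'E'
from h import *
i,K,T=cam("top")
p=onplane([[199.3,164.2],[250.1,164.2],[250.1,227.2],[197.9,227.2]],K,T,.064)[:,:2]*1000
print(p.round(),p.mean(0).round(), "hinge-ward edge dirs",np.arctan2(*(p[0]-p[1])[::-1]),np.arctan2(*(p[3]-p[2])[::-1]),"front dir",np.arctan2(*(p[1]-p[2])[::-1]),np.linalg.norm(p[0]-p[1]),np.linalg.norm(p[1]-p[2]))
# refine with line fits on edges: front edge right(x~250), top and bottom
g=cv2.cvtColor(i,cv2.COLOR_BGR2GRAY)
print("row190",g[190,190:262]);print("col225",g[156:172,225],g[220:236,225])
print("opener tip",onplane([314.9,196.7],K,T,.021)*1000)
cv2.imwrite("pics/case.png",cv2.resize(i[150:240,185:275],(600,600),interpolation=cv2.INTER_NEAREST))
j,K2,T2=cam("scene");cv2.imwrite("pics/case_s.png",cv2.resize(j[190:285,170:290],(760,600),interpolation=cv2.INTER_CUBIC))
E
```

```text
[[681. 197.]
 [686.  10.]
 [454.   3.]
 [449. 192.]] [567. 100.] hinge-ward edge dirs 1.5983986598294078 1.5986560488008166 front dir 0.029079058806176783 187.3641263349735 232.01988296349612
row190 [146 147 146 148 148 149 148 152 187 213 207 201 202 201 204 206 207 209
 207 202 202 204 204 205 201 201 205 207 201 201 201 204 201 201 201 206
 175 134 135 137 141 137 140 136 140 141 139 141 138 140 140 138 140 142
 139 142 140 138 141 122 132 157 152 151 153 152 149 152 151 152 153 151]
col225 [147 149 147 151 149 148 148 150 174 204  69  33 100 213 206 203] [145 147 143  54  30  72 156 141  86 157 152 150 151 151 151 154]
opener tip [[ 577.18285663 -236.19216605   21.        ]]
```

View pics/case.png

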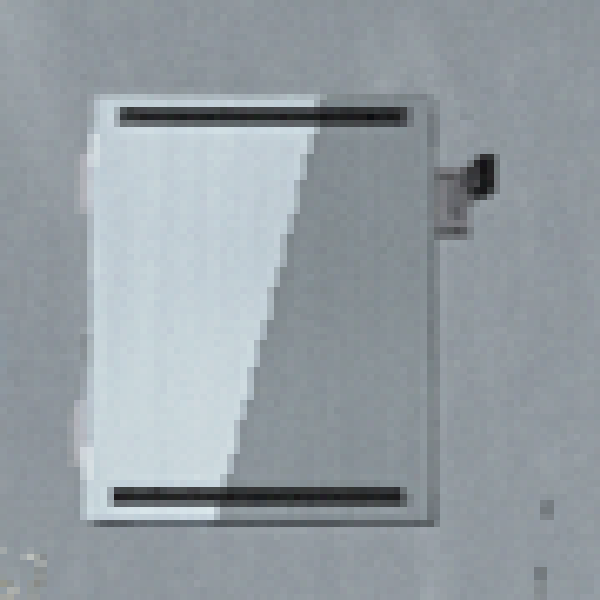

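```bash
python3 -m pendant '[[[2.9,1.93,0],0.036],[[2.9,1.93,0],0.036],[[2.9,1.93,0],0.036],[[2.9,1.93,0],0.036],[[2.9,1.93,0],0.036],[[2.9,1.93,0],0.036],[[2.9,1.93,0],0.036],[[2.9,1.93,0],0.036],[[2.9,1.93,0],0.036],[[2.9,1.93,0],0.036],[[0,0,-4],0],[[0,0,-4],0],[[0,0,-4],0],[[0,0,0],0],[[0,0,0],0],[[0,0,0],0]]' 1
python3 - <<'E'
from h import *
i,K,T=cam("scene");cv2.imwrite("pics/s1.png",cv2.resize(i[100:240,230:400],(728,600),interpolation=cv2.INTER_CUBIC))
E
```

```text
time_s: 1.58
ee_pos: [0.4622, -0.3304, 0.0879]
eef_rot: [3.139, -0.001, 0.677]
force: [0.7, 0.9, 1.0]
grip_width: 0.0939
grip_force: 0.0
```

View pics/s1.png

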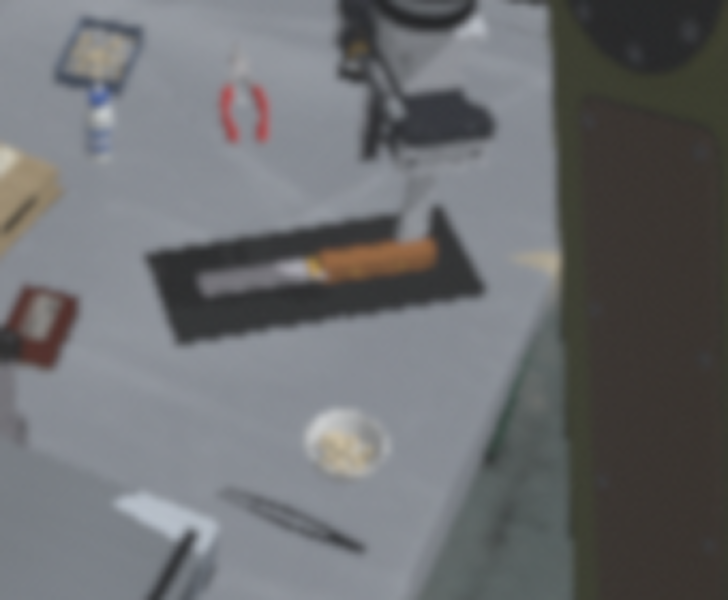

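The crop shows a finger at (415,205) behind the handle at (375,258), so the gripper straddles it. I'll go down and grip.

```bash
python3 -m pendant '[[[0,0,-2.5],0],[[0,0,-2.5],0],[[0,0,-1.5],0],[[0,0,-1.0],0],[[0,0,0],0],[[0,0,0],0]]' 1 && python3 -m pendant '[[[0,0,0],0],[[0,0,0],0],[[0,0,0],0],[[0,0,0],0],[[0,0,0],0],[[0,0,0],0],[[0,0,0],0],[[0,0,0],0],[[0,0,0],0],[[0,0,0],0]]' 0 60
```

```text
time_s: 2.13
ee_pos: [0.4621, -0.3303, 0.0121]
eef_rot: [3.139, -0.0, 0.677]
force: [0.1, 0.2, 0.6]
grip_width: 0.0938
grip_force: 0.0
time_s: 2.97
ee_pos: [0.4613, -0.3296, 0.0104]
eef_rot: [-3.142, 0.0, 0.677]
force: [0.5, -0.3, -0.8]
grip_width: 0.0305
grip_force: 0.0
```

```bash
python3 -m pendant '[[[0,0,0.1],0],[[0,0,0.1],0],[[0,0,0],0],[[0,0,0],0],[[0,0,0],0],[[0,0,0],0]]' 0 60 && python3 -m pendant '[[[0,0,1],0],[[0,0,2],0],[[0,0,3],0],[[0,0,3],0],[[0,0,3],0],[[0,0,0],0],[[0,0,0],0],[[0,0,0],0]]'
```

```text
time_s: 3.47
ee_pos: [0.4613, -0.3296, 0.0124]
eef_rot: [-3.141, 0.0, 0.677]
force: [-0.3, -0.8, -0.7]
grip_width: 0.0174
grip_force: 60.0
time_s: 4.13
ee_pos: [0.461, -0.3294, 0.132]
eef_rot: [-3.141, 0.0, 0.677]
force: [-0.5, 0.7, -2.2]
grip_width: 0.0176
grip_force: 60.0
```

```bash
python3 -m pendant '[[[0.575,1.2,0],0.0763],[[0.575,1.2,0],0.0763],[[0.575,1.2,0],0.0763],[[0.575,1.2,0],0.0763],[[0.575,1.2,0],0.0763],[[0.575,1.2,0],0.0763],[[0.575,1.2,0],0.0763],[[0.575,1.2,0],0.0763],[[0.575,1.2,0],0.0763],[[0.575,1.2,0],0.0763],[[0.575,1.2,0],0.0763],[[0.575,1.2,0],0.0763],[[0,0,-3],0],[[0,0,-3],0],[[0,0,-3],0],[[0,0,0],0],[[0,0,0],0],[[0,0,0],0],[[0,0,0],0]]'
python3 - <<'E'
from h import *
i,K,T=cam("scene");j,K2,T2=cam("top")
a=cv2.resize(i[175:295,190:330],(466,400),interpolation=cv2.INTER_CUBIC)
b=cv2.resize(j[150:270,205:305],(333,400),interpolation=cv2.INTER_CUBIC)
cv2.imwrite("pics/s2.png",np.hstack([a,b]))
E
```

```text
time_s: 5.72
ee_pos: [0.5311, -0.186, 0.0441]
eef_rot: [3.139, 0.001, 1.592]
force: [0.6, 0.0, 0.4]
grip_width: 0.0176
grip_force: 60.0
```

View pics/s2.png

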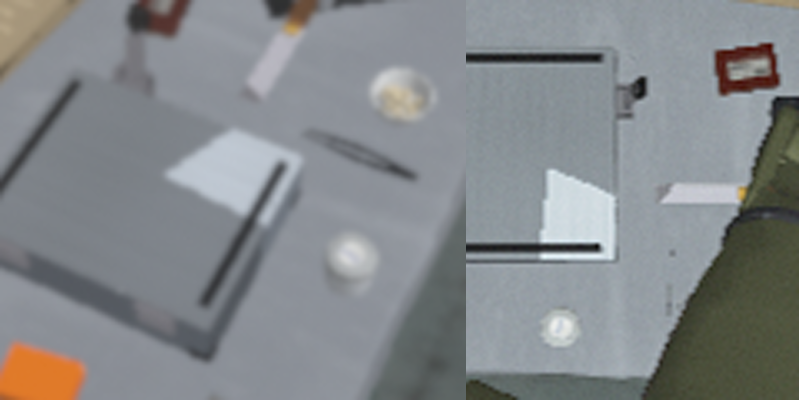

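The right crop shows the blade tip at (662,194), straight in front of the notch side of the case. The left crop has it at (257,92). I'll triangulate the tip.

```bash
python3 - <<'E'
from h import *
i,K,T=cam("scene");j,K2,T2=cam("top")
P=cv2.triangulatePoints(K@T[:3],K2@T2[:3],np.array([[190+255/3.33],[175+91/3.33]]),np.array([[205+195/3.33],[150+194/3.33]]));print((P[:3]/P[3]).ravel()*1000)
print(onplane([263.6,208.3],K2,T2,.053)*1000, onplane([266.6,202.3],K,T,.053)*1000)
# lid front corners in top view: fit
print(onplane([[205+150/3.33,150+48/3.33],[205+150/3.33,150+261/3.33]],K2,T2,.064)*1000)
E
```

```text
[524.97745155 -44.30538892  52.95546622]
[[525.04852536 -44.38846139  53.        ]] [[524.62204331 -44.48555944  53.        ]]
[[685.03763855   9.85714972  64.        ]
 [449.6617943    3.00698466  64.        ]]
```

```bash
python3 -m pendant '[[[0,0,-0.27],0],[[0,1.5,0],0],[[0,1.5,0],0],[[-0.05,1.0,0],0],[[0,0.5,0],0],[[0,0,0],0],[[0,0,0],0]]' && python3 -m pendant '[[[0,0.5,0],0],[[0,0.5,0],0],[[0,0.5,0],0],[[0,0.5,0],0],[[-0.05,0.5,0],0],[[0,0.5,0],0],[[0,0,0],0],[[0,0,0],0]]'
```

```text
time_s: 6.5
ee_pos: [0.53, -0.1405, 0.0399]
eef_rot: [3.141, 0.0, 1.593]
force: [-0.1, -0.5, -1.0]
grip_width: 0.0174
grip_force: 60.0
time_s: 7.17
ee_pos: [0.5294, -0.1104, 0.0398]
eef_rot: [3.142, 0.0, 1.593]
force: [-0.6, -0.4, -0.3]
grip_width: 0.0175
grip_force: 60.0
```

```bash
python3 -m pendant '[[[0,0,0.4],0],[[0,0,0.4],0],[[0,0,0.4],0],[[0,0,0.4],0],[[0,0,0.4],0],[[0,0,0],0]]'; python3 -m pendant '[[[0,0,0.5],0],[[0,0,0.5],0],[[0,0,0.5],0],[[0,0,0.5],0],[[0,0,0.5],0],[[0,0,0],0],[[0,0,0],0]]'
python3 - <<'E'
from h import *
i,K,T=cam("scene");j,K2,T2=cam("top")
a=cv2.resize(i[175:295,170:310],(466,400),interpolation=cv2.INTER_CUBIC)
b=cv2.resize(j[150:270,190:290],(333,400),interpolation=cv2.INTER_CUBIC)
cv2.imwrite("pics/s3.png",np.hstack([a,b]))
E
```

```text
time_s: 7.67
ee_pos: [0.5297, -0.1108, 0.0607]
eef_rot: [3.141, 0.0, 1.592]
force: [0.1, 0.2, -2.5]
grip_width: 0.0173
grip_force: 60.0
time_s: 8.25
ee_pos: [0.5295, -0.1107, 0.0852]
eef_rot: [3.141, 0.0, 1.592]
force: [0.9, 0.3, -0.5]
grip_width: 0.0171
grip_force: 60.0
```

View pics/s3.png

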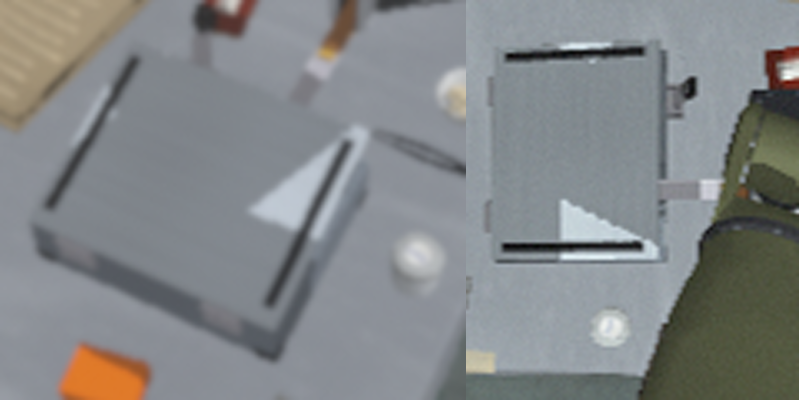

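The lid is up: its front edge in the right crop has moved to x≈665, the blade at (690,190) is under it, and it sits at about 0.24 rad. To make sure the opener loads the case itself, I'll lower the blade onto the notch sill. The stiff lid should stay up.

```bash
python3 -m pendant '[[[0,0,-1],0],[[0,0,-1],0],[[0,0,-1],0],[[0,0,-1],0],[[0,0,-0.4],0],[[0,0,0],0]]'; python3 -m pendant '[[[0,0,-0.2],0],[[0,0,-0.2],0],[[0,0,-0.2],0],[[0,0,0],0],[[0,0,0],0],[[0,0,0],0]]'
```

```text
time_s: 8.85
ee_pos: [0.5286, -0.1104, 0.0392]
eef_rot: [-3.139, -0.001, 1.592]
force: [0.0, -0.4, -0.6]
grip_width: 0.0175
grip_force: 60.0
time_s: 9.35
ee_pos: [0.5296, -0.1107, 0.0352]
eef_rot: [3.141, 0.0, 1.592]
force: [0.3, -0.8, 3.9]
grip_width: 0.0174
grip_force: 60.0
```

```bash
python3 -m pendant '[[[0,0.3,1.45],0],[[0,0.3,1.45],0],[[0,0.3,1.45],0],[[0,0.3,1.45],0],[[0,0.5,1.02],0],[[0,0.5,1.02],0],[[0,0.5,1.02],0],[[0,0.5,1.02],0],[[0,0.8,0.85],0],[[0,0.8,0.85],0],[[0,0.8,0.85],0],[[0,0.8,0.85],0],[[0,0,0],0]]'; python3 -m pendant '[[[0,1,0.57],0],[[0,1,0.57],0],[[0,1,0.57],0],[[0,1,0.57],0],[[0,1.1,0.28],0],[[0,1.1,0.28],0],[[0,1.1,0.28],0],[[0,1.1,0.28],0],[[0,1.1,0],0],[[0,1.2,0],0],[[0,0,0],0],[[0,0,0],0]]'
python3 - <<'E'
from h import *
i,K,T=cam("scene");j,K2,T2=cam("top")
a=cv2.resize(i[120:300,130:340],(466,400),interpolation=cv2.INTER_CUBIC)
b=cv2.resize(j[130:270,170:286],(333,400),interpolation=cv2.INTER_CUBIC)
cv2.imwrite("pics/s4.png",np.hstack([a,b]))
E
```

```text
time_s: 10.43
ee_pos: [0.5299, -0.0451, 0.1694]
eef_rot: [3.139, -0.0, 1.594]
force: [0.1, 0.1, 0.2]
grip_width: 0.0176
grip_force: 60.0
time_s: 11.43
ee_pos: [0.5293, 0.0611, 0.2014]
eef_rot: [-3.141, -0.0, 1.593]
force: [0.9, -0.0, -1.0]
grip_width: 0.0176
grip_force: 60.0
```

View pics/s4.png

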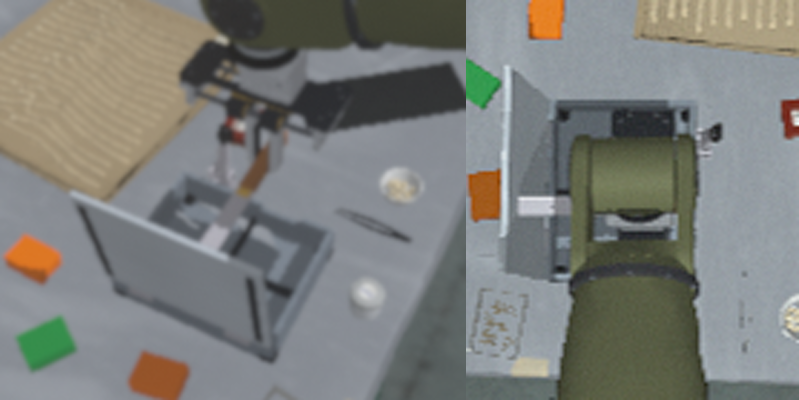

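The lid is upright: its edge is at x≈508 in the right crop, and the left crop shows it standing. The floor and bays are open. Now I'll put the opener back where it lay on the mat.

```bash
python3 -m pendant '[[[0,-3,0],0],[[0,-3,0],0],[[0,-3,0],0],[[0,-3,0],0],[[-0.68,-2.71,0],-0.0916],[[-0.68,-2.71,0],-0.0916],[[-0.68,-2.71,0],-0.0916],[[-0.68,-2.71,0],-0.0916],[[-0.68,-2.71,0],-0.0916],[[-0.68,-2.71,0],-0.0916],[[-0.68,-2.71,0],-0.0916],[[-0.68,-2.71,0],-0.0916],[[-0.68,-2.71,0],-0.0916],[[-0.68,-2.71,0],-0.0916],[[0,0,-4],0],[[0,0,-4],0],[[0,0,-4],0],[[0,0,-3],0],[[0,0,-2],0],[[0,0,0],0]]'; python3 -m pendant '[[[0,0,-0.6],0],[[0,0,-0.6],0],[[0,0,-0.3],0],[[0,0,-0.3],0],[[0,0,0],0],[[0,0,0],0]]'
```

```text
time_s: 13.2
ee_pos: [0.4591, -0.3296, 0.0273]
eef_rot: [-3.135, 0.001, 0.676]
force: [-0.8, -0.5, -1.1]
grip_width: 0.0174
grip_force: 60.0
time_s: 13.7
ee_pos: [0.4615, -0.3308, 0.014]
eef_rot: [3.141, -0.0, 0.676]
force: [0.2, 0.3, -1.2]
grip_width: 0.0176
grip_force: 60.0
```

```bash
python3 -m pendant '[[[0,0,-0.1],0],[[0,0,0],0],[[0,0,0],0],[[0,0,0],0],[[0,0,0],0]]' 0.8; python3 -m pendant '[[[0,0,1.5],0],[[0,0,3],0],[[0,0,3],0],[[0,0,4],0],[[0,0,4],0],[[0,0,0],0],[[0,0,0],0]]' 0.8
cat > meas.py <<'E'
from h import *
def meas(i,K,T):
    h=hsv(i);H,S,V=[h[...,k].astype(int) for k in range(3)]
    roi=np.zeros(H.shape,bool);roi[120:262,100:440]=1
    red=((H<6)|(H>170))&(S>110)&(V<170)&roi
    teal=(H>80)&(H<105)&(S>100)&(V<120)&roi
    for n,m,z in(("red",red,.027),("teal",teal,.031),("wood",(H>8)&(H<20)&(S>120)&(V>70)&roi,.03)):
        for r in rects(m,K,T,z,25):print(n,*r)
if __name__=="__main__":
    i,K,T=cam("top");meas(i,K,T)
    cv2.imwrite("pics/m%d.png"%(ctrl.get_obs()["time_s"]*10),np.vstack([cv2.resize(i[120:260,110:395],(800,393),interpolation=cv2.INTER_CUBIC)]))
E
python3 meas.py; ls pics
```

```text
time_s: 14.12
ee_pos: [0.4614, -0.3307, 0.0127]
eef_rot: [3.141, -0.0, 0.676]
force: [0.1, -0.2, 0.3]
grip_width: 0.0474
grip_force: 0.0
time_s: 14.7
ee_pos: [0.462, -0.3311, 0.1698]
eef_rot: [3.137, -0.001, 0.676]
force: [-0.0, 0.4, -1.2]
grip_width: 0.0752
grip_force: 0.0
red [147. 191.] [582. 392.] [47. 69.] 1.206
red [287. 171.] [ 675. -136.] [47. 65.] 1.733
teal [149. 223.] [463. 379.] [41. 60.] 1.31
wood [335. 222.] [ 487. -311.] [19. 34.] 0.551
wood [176. 198.] [557. 283.] [37. 67.] 0.052
wood [198. 135.] [800. 213.] [42. 63.] 0.043
case.png
case_s.png
crop1.png
m147.png
s1.png
s2.png
s3.png
s4.png
scene0.png
top0.png
```

View pics/m147.png

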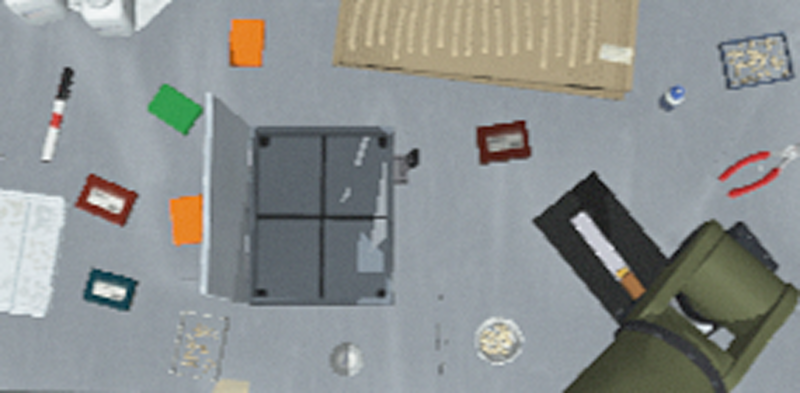

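The open case shows its dividers crossing at (323,216). The opener lies on its mat with its tip at (580,215), and the boxes have not moved. I'll calculate the case centre from the dividers.

```bash
python3 - <<'E'
from h import *
i,K,T=cam("top");s=800/285
f=lambda p:[110+p[0]/s,120+p[1]/s]
p=onplane([f(a) for a in((323,216),(324,135),(322,298),(258,216),(388,217))],K,T,.026)[:,:2]*1000
print(p.round(1)); print("y-div dir",np.arctan2(*(p[1]-p[2])[::-1]),"x-div dir",np.arctan2(*(p[3]-p[4])[::-1])-np.pi/2)
c=p[0];x=np.array([-.022,1]);y=np.array([-1,-.022])
for n,a,b in(("front near",-44.5,56),("front far",-44.5,-56),("hinge near",44.5,56),("hinge far",44.5,-56)):print(n,(c+a*x+b*y).round())
E
python3 -m pendant '[[[2.13,1.95,0],0.106],[[2.13,1.95,0],0.106],[[2.13,1.95,0],0.106],[[2.13,1.95,0],0.106],[[2.13,1.95,0],0.106],[[2.13,1.95,0],0.106],[[2.13,1.95,0],0.106],[[2.13,1.95,0],0.106],[[2.13,1.95,0],0.106],[[2.13,1.95,0],0.106],[[0,0,-4],0],[[0,0,-4],0],[[0,0,-4],0],[[0,0,0],0],[[0,0,0],0],[[0,0,0],0]]' 0.85
```

```text
[[566.3 100.3]
 [675.9 102.9]
 [457.2  97.6]
 [563.9 186.9]
 [567.3  13.7]]
y-div dir 0.024105917620074344 x-div dir 0.019989874812176067
front near [511.  55.]
front far [623.  57.]
hinge near [509. 144.]
hinge far [621. 146.]
time_s: 16.13
ee_pos: [0.6751, -0.1359, 0.0495]
eef_rot: [3.14, 0.001, 1.736]
force: [0.1, 0.4, 1.0]
grip_width: 0.08
grip_force: 0.0
```

```bash
python3 -m pendant '[[[0,0,-2],0],[[0,0,-1.5],0],[[0,0,-0.6],0],[[0,0,0],0],[[0,0,0],0]]' 0.85; python3 -m pendant '[[[0,0,0],0],[[0,0,0],0],[[0,0,0],0],[[0,0,0],0],[[0,0,0],0],[[0,0,0],0],[[0,0,0],0],[[0,0,0],0],[[0,0,0],0]]' 0 15; python3 -m pendant '[[[0,0,2],0],[[0,0,3],0],[[0,0,3],0],[[0,0,4],0],[[0,0,4],0],[[0,0,0],0],[[0,0,0],0]]'
```

```text
time_s: 16.55
ee_pos: [0.6747, -0.1358, 0.0074]
eef_rot: [3.141, 0.0, 1.736]
force: [1.1, 0.4, -0.1]
grip_width: 0.0797
grip_force: 0.0
time_s: 17.3
ee_pos: [0.6745, -0.1356, 0.0068]
eef_rot: [3.141, 0.0, 1.736]
force: [-0.7, -0.1, 3.6]
grip_width: 0.0493
grip_force: 15.0
time_s: 17.88
ee_pos: [0.6751, -0.1358, 0.169]
eef_rot: [3.138, 0.002, 1.736]
force: [-0.8, -0.5, -2.1]
grip_width: 0.0499
grip_force: 15.0
```

```bash
python3 -m pendant '[[[-0.675,3.52,0.2],-0.018],[[-0.675,3.52,0],-0.018],[[-0.675,3.52,0],-0.018],[[-0.675,3.52,0],-0.018],[[-0.675,3.52,0],-0.018],[[-0.675,3.52,0],-0.018],[[-0.675,3.52,0],-0.018],[[-0.675,3.52,0],-0.018],[[0,0,0],0],[[0,0,0],0],[[0,0,-4],0],[[0,0,-4],0],[[0,0,-2],0],[[0,0,0],0],[[0,0,0],0]]'; 
```

```text
time_s: 19.13
ee_pos: [0.6201, 0.1447, 0.0677]
eef_rot: [-3.139, 0.0, 1.591]
force: [-0.1, -0.9, 0.5]
grip_width: 0.0495
grip_force: 15.0
```

```bash
python3 -m pendant '[[[0,0,-2],0],[[0,0,-2],0],[[0,0,-1],0],[[0,0,-0.4],0],[[0,0,-0.2],0],[[0,0,0],0],[[0,0,0],0]]'; 
```

```text
time_s: 19.72
ee_pos: [0.621, 0.146, 0.0139]
eef_rot: [3.14, -0.0, 1.592]
force: [0.7, 0.6, -0.5]
grip_width: 0.05
grip_force: 15.0
```

```bash
python3 -m pendant '[[[0,0,-0.1],0],[[0,0,0],0],[[0,0,0],0],[[0,0,0],0]]' 0.72; python3 -m pendant '[[[0,0,1.5],0],[[0,0,3],0],[[0,0,4],0],[[0,0,4],0],[[0,0,4],0],[[0,0,4],0],[[0,0,4],0],[[0,0,1.5],0],[[0,0,0],0],[[0,0,0],0]]' 0.85
```

```text
time_s: 20.05
ee_pos: [0.6204, 0.146, 0.0118]
eef_rot: [3.141, -0.0, 1.592]
force: [0.2, 0.6, 0.0]
grip_width: 0.0677
grip_force: 0.0
time_s: 20.88
ee_pos: [0.6204, 0.146, 0.2717]
eef_rot: [3.141, -0.0, 1.592]
force: [0.2, -0.1, -0.4]
grip_width: 0.0796
grip_force: 0.0
```

```bash
python3 -m pendant '[[[-0.48,3.07,0],-0.048],[[-0.48,3.07,0],-0.048],[[-0.48,3.07,0],-0.048],[[-0.48,3.07,0],-0.048],[[-0.48,3.07,0],-0.048],[[-0.48,3.07,0],-0.048],[[-0.48,3.07,0],-0.048],[[-0.48,3.07,0],-0.048],[[0,0,0],0],[[0,0,-4],0],[[0,0,-4],0],[[0,0,-4],0],[[0,0,0],0],[[0,0,0],0],[[0,0,0],0]]'
python3 meas.py
```

```text
time_s: 22.13
ee_pos: [0.5826, 0.3917, 0.1537]
eef_rot: [3.14, -0.002, 1.208]
force: [0.3, 0.5, 1.2]
grip_width: 0.0799
grip_force: 0.0
red [152. 190.] [581. 385.] [44. 55.] 1.194
red [214. 182.] [622. 146.] [46. 64.] 1.598
wood [341. 228.] [ 461. -331.] [20. 99.] 0.68
wood [176. 198.] [559. 283.] [37. 63.] 0.052
wood [198. 135.] [800. 213.] [42. 63.] 0.043
```

```bash
python3 -m pendant '[[[0,0,-4],0],[[0,0,-4],0],[[0,0,-4],0],[[0,0,-1.5],0],[[0,0,-1],0],[[0,0,0],0],[[0,0,0],0]]'; python3 -m pendant '[[[0,0,0],0],[[0,0,0],0],[[0,0,0],0],[[0,0,0],0],[[0,0,0],0],[[0,0,0],0],[[0,0,0],0],[[0,0,0],0],[[0,0,0],0]]' 0 15; python3 -m pendant '[[[0,0,2],0],[[0,0,4],0],[[0,0,4],0],[[0,0,4],0],[[0,0,4],0],[[0,0,4],0],[[0,0,4],0],[[0,0,2],0],[[0,0,0],0],[[0,0,0],0]]'
```

```text
time_s: 22.77
ee_pos: [0.5832, 0.3923, 0.0093]
eef_rot: [3.139, -0.003, 1.208]
force: [0.5, -0.3, 0.4]
grip_width: 0.08
grip_force: 0.0
time_s: 23.52
ee_pos: [0.5821, 0.3917, 0.0071]
eef_rot: [3.141, -0.0, 1.208]
force: [-1.6, -0.4, 6.5]
grip_width: 0.0499
grip_force: 15.0
time_s: 24.35
ee_pos: [0.5821, 0.3917, 0.287]
eef_rot: [3.141, -0.001, 1.208]
force: [-0.8, 1.1, -0.6]
grip_width: 0.0496
grip_force: 15.0
```

```bash
python3 -m pendant '[[[0.41,-3.35,0],0.0385],[[0.41,-3.35,0],0.0385],[[0.41,-3.35,0],0.0385],[[0.41,-3.35,0],0.0385],[[0.41,-3.35,0],0.0385],[[0.41,-3.35,0],0.0385],[[0.41,-3.35,0],0.0385],[[0.41,-3.35,0],0.0385],[[0.41,-3.35,0],0.0385],[[0.41,-3.35,0],0.0385],[[0,0,-4],0],[[0,0,-4],0],[[0,0,-4],0],[[0,0,-4],0],[[0,0,-4],0],[[0,0,0],0],[[0,0,0],0]]'
```

```text
time_s: 25.77
ee_pos: [0.6215, 0.0565, 0.0845]
eef_rot: [-3.136, 0.0, 1.593]
force: [-0.3, 0.1, 0.6]
grip_width: 0.0497
grip_force: 15.0
```

```bash
python3 -m pendant '[[[0,0,-3],0],[[0,0,-2.5],0],[[0,0,-1],0],[[0,0,-0.5],0],[[0,0,-0.2],0],[[0,0,-0.1],0],[[0,0,0],0],[[0,0,0],0]]'; python3 -m pendant '[[[0,0,0],0],[[0,0,0],0],[[0,0,0],0],[[0,0,0],0]]' 0.72;  python3 -m pendant '[[[0,0,1.5],0],[[0,0,3],0],[[0,0,4],0],[[0,0,4],0],[[0,0,4],0],[[0,0,4],0],[[0,0,4],0],[[0,0,1.5],0],[[0,0,0],0],[[0,0,0],0]]' 0.85
```

```text
time_s: 26.43
ee_pos: [0.6236, 0.0566, 0.0149]
eef_rot: [3.14, -0.0, 1.593]
force: [-1.1, -0.1, -0.3]
grip_width: 0.05
grip_force: 15.0
time_s: 26.77
ee_pos: [0.623, 0.0566, 0.0138]
eef_rot: [3.141, -0.0, 1.593]
force: [-0.3, -0.3, -1.0]
grip_width: 0.0673
grip_force: 0.0
time_s: 27.6
ee_pos: [0.623, 0.0566, 0.2737]
eef_rot: [3.141, -0.0, 1.593]
force: [0.2, -0.4, -0.5]
grip_width: 0.0801
grip_force: 0.0
```

```bash
python3 -m pendant '[[[-1.6,3.22,0],-0.0263],[[-1.6,3.22,0],-0.0263],[[-1.6,3.22,0],-0.0263],[[-1.6,3.22,0],-0.0263],[[-1.6,3.22,0],-0.0263],[[-1.6,3.22,0],-0.0263],[[-1.6,3.22,0],-0.0263],[[-1.6,3.22,0],-0.0263],[[-1.6,3.22,0],-0.0263],[[-1.6,3.22,0],-0.0263],[[0,0,-4],0],[[0,0,-4],0],[[0,0,-4],0],[[0,0,0],0],[[0,0,0],0],[[0,0,0],0]]'
python3 meas.py; python3 - <<'E'
from h import *
i,K,T=cam("scene");h=hsv(i);H,S,V=[h[...,k].astype(int) for k in range(3)]
m=(H>75)&(H<105)&(S>90)&(V<130);m[:300]=0
for r in rects(m,K,T,.02,40):print(*r)
E
```

```text
time_s: 28.93
ee_pos: [0.4635, 0.3788, 0.1553]
eef_rot: [3.141, -0.001, 1.33]
force: [-0.5, 0.2, 1.1]
grip_width: 0.0801
grip_force: 0.0
red [236. 182.] [624.  59.] [46. 64.] 1.598
red [214. 182.] [622. 146.] [46. 64.] 1.598
teal [152. 222.] [463. 378.] [40. 58.] 1.302
wood [340. 228.] [ 461. -331.] [20. 99.] 0.689
wood [176. 198.] [558. 283.] [37. 64.] 0.052
wood [198. 135.] [800. 213.] [42. 63.] 0.043
[211. 345.] [463. 388.] [40. 46.] 1.324
```

```bash
python3 -m pendant '[[[0,0,-4],0],[[0,0,-4],0],[[0,0,-4],0],[[0,0,-1.5],0],[[0,0,-1],0],[[0,0,0],0],[[0,0,0],0]]'; python3 -m pendant '[[[0,0,0],0],[[0,0,0],0],[[0,0,0],0],[[0,0,0],0],[[0,0,0],0],[[0,0,0],0],[[0,0,0],0],[[0,0,0],0],[[0,0,0],0],[[0,0,0],0]]' 0 15; python3 -m pendant '[[[0,0,2],0],[[0,0,4],0],[[0,0,4],0],[[0,0,4],0],[[0,0,4],0],[[0,0,4],0],[[0,0,4],0],[[0,0,2],0],[[0,0,0],0],[[0,0,0],0]]'
```

```text
time_s: 29.62
ee_pos: [0.4639, 0.3792, 0.0104]
eef_rot: [3.14, -0.002, 1.33]
force: [-0.2, -0.0, 0.9]
grip_width: 0.0798
grip_force: 0.0
time_s: 30.45
ee_pos: [0.463, 0.3787, 0.0088]
eef_rot: [3.141, -0.0, 1.33]
force: [-2.0, -0.6, 5.4]
grip_width: 0.045
grip_force: 15.0
time_s: 31.28
ee_pos: [0.463, 0.3787, 0.2886]
eef_rot: [3.141, -0.001, 1.33]
force: [0.1, 0.0, -1.8]
grip_width: 0.0447
grip_force: 15.0
```

```bash
python3 -m pendant '[[[0.48,-3.24,0],0.0263],[[0.48,-3.24,0],0.0263],[[0.48,-3.24,0],0.0263],[[0.48,-3.24,0],0.0263],[[0.48,-3.24,0],0.0263],[[0.48,-3.24,0],0.0263],[[0.48,-3.24,0],0.0263],[[0.48,-3.24,0],0.0263],[[0.48,-3.24,0],0.0263],[[0.48,-3.24,0],0.0263],[[0,0,-4],0],[[0,0,-4],0],[[0,0,-4],0],[[0,0,-4],0],[[0,0,-4],0],[[0,0,0],0],[[0,0,0],0]]'
```

```text
time_s: 32.7
ee_pos: [0.5094, 0.0545, 0.0869]
eef_rot: [-3.136, 0.0, 1.593]
force: [0.6, -0.2, 0.5]
grip_width: 0.0448
grip_force: 15.0
```

```bash
python3 -m pendant '[[[0,0,-3],0],[[0,0,-2.5],0],[[0,0,-1],0],[[0,0,-0.5],0],[[0,0,-0.2],0],[[0,0,0],0],[[0,0,0],0]]'; python3 -m pendant '[[[0,0,0],0],[[0,0,0],0],[[0,0,0],0],[[0,0,0],0]]' 0.7;  python3 -m pendant '[[[0,0,1.5],0],[[0,0,3],0],[[0,0,4],0],[[0,0,4],0],[[0,0,4],0],[[0,0,4],0],[[0,0,4],0],[[0,0,1.5],0],[[0,0,0],0],[[0,0,0],0]]' 0.7
```

```text
time_s: 33.28
ee_pos: [0.5118, 0.0546, 0.018]
eef_rot: [3.14, -0.0, 1.593]
force: [0.5, -0.8, -0.5]
grip_width: 0.0452
grip_force: 15.0
time_s: 33.62
ee_pos: [0.5111, 0.0546, 0.0168]
eef_rot: [3.141, 0.0, 1.593]
force: [0.7, 0.9, 1.2]
grip_width: 0.0652
grip_force: 0.0
time_s: 34.45
ee_pos: [0.5109, 0.0546, 0.2767]
eef_rot: [3.141, 0.0, 1.593]
force: [-0.2, -0.1, -0.9]
grip_width: 0.0656
grip_force: 0.0
```

```bash
python3 -m pendant '[[[0,0,1.5],0],[[0.8,3.45,0],0],[[0.8,3.45,0],0],[[0.8,3.45,0],0],[[0.8,3.45,0],0],[[0.8,3.45,0],0],[[0.8,3.45,0],0],[[0,0,0],0],[[0,0,0],0],[[0,0,-3],0],[[0,0,-3],0],[[0,0,-3],0],[[0,0,0],0],[[0,0,0],0]]' 0 20
python3 meas.py
python3 - <<'E'
from h import *
i,K,T=cam("scene");j,K2,T2=cam("top")
a=cv2.resize(i[120:300,130:340],(466,400),interpolation=cv2.INTER_CUBIC)
b=cv2.resize(j[130:270,170:286],(333,400),interpolation=cv2.INTER_CUBIC)
cv2.imwrite("pics/s5.png",np.hstack([a,b]))
E
```

```text
time_s: 35.62
ee_pos: [0.5584, 0.2604, 0.2007]
eef_rot: [-3.139, 0.001, 1.592]
force: [0.3, -0.7, 1.0]
grip_width: 0.0008
grip_force: 0.0
red [236. 182.] [624.  59.] [46. 64.] 1.598
red [214. 182.] [622. 146.] [46. 64.] 1.598
teal [236. 212.] [512.  59.] [41. 56.] 1.599
wood [341. 228.] [ 461. -331.] [20. 99.] 0.68
wood [197. 134.] [802. 213.] [42. 58.] 0.028
```

View pics/s5.png

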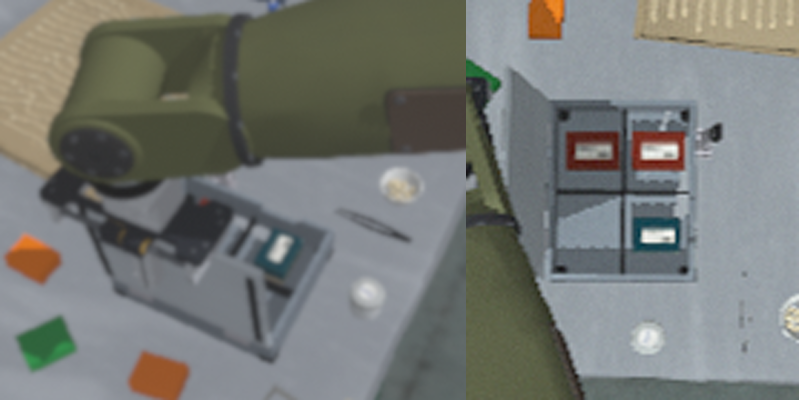

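The three boxes lie flat in their bays, at (592,151), (659,151) and (657,236) in the right crop. The gripper is behind the lid. Now I'll push the lid over and down along its arc.

```bash
python3 -m pendant '[[[0,-1.43,0],0],[[0,-1.43,0],0],[[0,-1.43,0],0],[[0,-1.43,0],0],[[0,-1.43,-0.27],0],[[0,-1.43,-0.27],0],[[0,-1.43,-0.27],0],[[0,0,0],0]]'; python3 -m pendant '[[[0,-1.37,-0.63],0],[[0,-1.37,-0.63],0],[[0,-1.37,-0.63],0],[[0,-1.13,-1],0],[[0,-1.13,-1],0],[[0,-1.13,-1],0],[[0,0,0],0]]'; python3 -m pendant '[[[0,-0.68,-0.95],0],[[0,-0.68,-0.95],0],[[0,-0.68,-0.95],0],[[0,-0.68,-0.95],0],[[0,-0.23,-0.95],0],[[0,-0.23,-0.95],0],[[0,-0.23,-0.95],0],[[0,0,0],0],[[0,0,0],0]]'; python3 -m pendant '[[[0,0,-0.5],0],[[0,0,-0.5],0],[[0,0,-0.3],0],[[0,0,-0.2],0],[[0,0,0],0],[[0,0,0],0],[[0,0,0],0]]'
```

```text
time_s: 36.43
ee_pos: [0.5588, 0.1586, 0.1927]
eef_rot: [-3.14, 0.001, 1.591]
force: [-1.0, 0.8, -0.2]
grip_width: 0.0003
grip_force: 0.0
time_s: 37.02
ee_pos: [0.558, 0.0843, 0.1418]
eef_rot: [-3.138, 0.001, 1.592]
force: [-0.1, -0.2, -0.4]
grip_width: 0.0003
grip_force: 0.0
time_s: 37.77
ee_pos: [0.5587, 0.0524, 0.0775]
eef_rot: [-3.141, 0.0, 1.593]
force: [0.1, 0.2, 0.0]
grip_width: 0.0003
grip_force: 0.0
time_s: 38.35
ee_pos: [0.559, 0.0525, 0.0641]
eef_rot: [3.141, -0.0, 1.594]
force: [-5.9, -0.5, 13.7]
grip_width: 0.0005
grip_force: 6.4
```

The lid is shut: the fingertip is at z 64 and meets 14 N. Now the clamp.

```bash
python3 -m pendant '[[[0,0,3],0],[[0,0,4],0],[[0,0,4],0],[[0,0,4],0],[[1.4,-3.15,0],0],[[1.4,-3.15,0],0],[[1.4,-3.15,0],0],[[1.4,-3.15,0],0],[[1.4,-3.15,0],0],[[0,0,0],0],[[0,0,-3.5],0],[[0,0,-3.5],0],[[0,0,-2.9],0],[[0,0,0],0],[[0,0,0],0]]'
python3 - <<'E'
from h import *
i,K,T=cam("scene");j,K2,T2=cam("top")
a=cv2.resize(i[120:300,130:340],(466,400),interpolation=cv2.INTER_CUBIC)
b=cv2.resize(j[130:270,190:306],(333,400),interpolation=cv2.INTER_CUBIC)
cv2.imwrite("pics/s6.png",np.hstack([a,b]))
E
```

```text
time_s: 39.6
ee_pos: [0.6285, -0.1048, 0.1136]
eef_rot: [-3.139, -0.001, 1.594]
force: [0.3, -0.4, 1.1]
grip_width: 0.0006
grip_force: 0.0
```

View pics/s6.png

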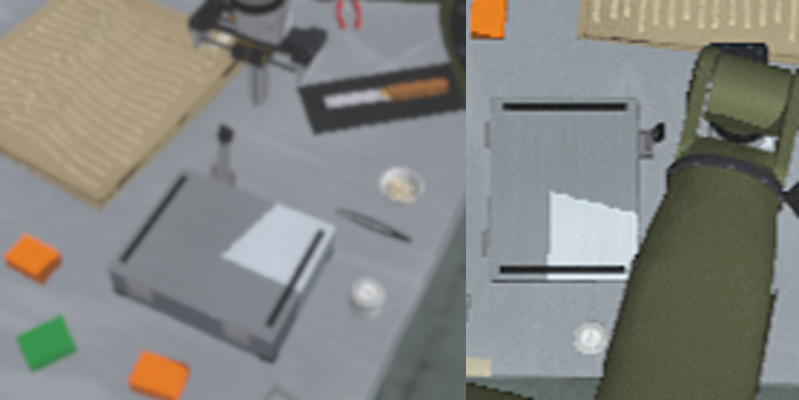

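The lid is shut, the clamp stands open at (223,150) in the left crop, and the closed fingers are beyond it at (258,85). I'll push the clamp over and down.

```bash
python3 -m pendant '[[[0,1.45,0],0],[[0,1.45,0],0],[[0,1.45,0],0],[[0,1.45,0],0],[[0,1.45,0],0],[[0,1.45,0],0],[[0,1,0.3],0],[[0,1,0.1],0],[[0,0.8,-0.25],0],[[0,0.8,-0.25],0],[[0,0,0],0]]'; python3 -m pendant '[[[0,0.75,-0.55],0],[[0,0.75,-0.55],0],[[0,0.55,-0.7],0],[[0,0.55,-0.7],0],[[0,0.3,-0.7],0],[[0,0.3,-0.7],0],[[0,0,0],0],[[0,0,0],0]]'; python3 -m pendant '[[[0,0,-0.2],0],[[0,0,-0.2],0],[[0,0,0],0],[[0,0,0],0],[[0,0,0],0]]'
```

```text
time_s: 40.62
ee_pos: [0.6286, 0.0192, 0.1123]
eef_rot: [-3.141, -0.0, 1.594]
force: [0.6, 0.4, -1.3]
grip_width: 0.0003
grip_force: 0.0
time_s: 41.28
ee_pos: [0.6292, 0.0493, 0.0756]
eef_rot: [3.141, 0.001, 1.593]
force: [-8.6, -5.3, 19.4]
grip_width: 0.0002
grip_force: 9.4
time_s: 41.7
ee_pos: [0.6297, 0.0494, 0.0746]
eef_rot: [3.139, 0.001, 1.593]
force: [-21.1, -6.1, 44.3]
grip_width: 0.0008
grip_force: 22.3
```

```bash
python3 -m pendant '[[[0,0,1],0],[[0,0,3],0],[[0,0,4],0],[[0,0,4],0],[[0,-4,0],0],[[0,-4,0],0],[[0,-4,0],0],[[0,-4,0],0],[[0,-4,0],0],[[0,0,0],0],[[0,0,0],0],[[0,0,0],0]]'
python3 meas.py
python3 - <<'E'
from h import *
i,K,T=cam("scene");j,K2,T2=cam("top")
a=cv2.resize(i[120:300,130:340],(466,400),interpolation=cv2.INTER_CUBIC)
b=cv2.resize(j[130:270,190:306],(333,400),interpolation=cv2.INTER_CUBIC)
cv2.imwrite("pics/s7.png",np.hstack([a,b]))
E
```

```text
time_s: 42.7
ee_pos: [0.629, -0.1496, 0.1896]
eef_rot: [-3.141, -0.0, 1.593]
force: [-0.5, -0.0, 0.3]
grip_width: 0.0007
grip_force: 0.0
wood [341. 229.] [ 461. -330.] [20. 99.] 0.673
wood [177. 198.] [557. 279.] [44. 63.] 0.171
wood [197. 134.] [802. 213.] [42. 58.] 0.028
```

View pics/s7.png

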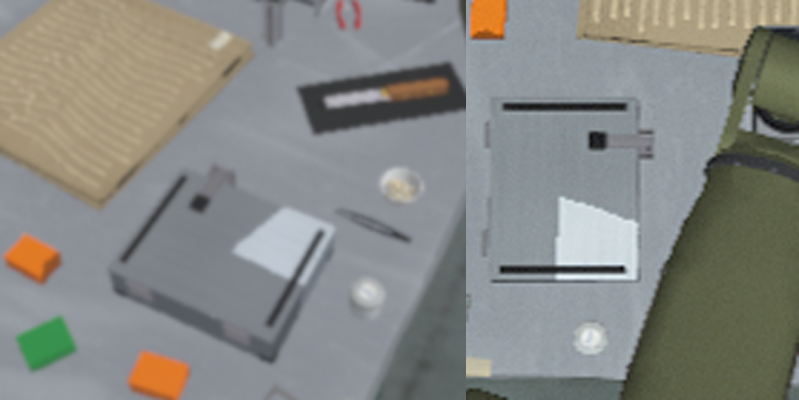

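The clamp lies flat on the shut lid at (598,140) in the right crop. The opener is on its mat, nothing else has moved, and the robot is clear. I'm handing in.

```bash
python3 -c "
from station import ctrl
print(ctrl.hand_in())"
```

```text
the job is handed in; nothing more can be done
None
```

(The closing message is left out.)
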